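# Find the rotor's heavy side and hold it down

## Robot

A 6-joint arm with a two-finger parallel gripper is mounted at the origin on a cart in front of the work surface, level with it; the furniture and walls round the work are solid. World frame = base frame: x ahead of the robot, y to its left, z up, the work surface at z = 0. Lengths are in m, angles in rad, forces in N, time in s.
With the tool pointing down it reaches from about 0.25 to 0.775 m from the base axis. Payload 4 kg.
Tool frame: the origin (TCP) lies midway between the tips of the shut fingers; the grasp point (between the pads) lies 19 mm behind it (robot.tcp_to_grasp is the distance from the TCP to the grasp point, in m); z points along the fingers, y is the line along which they close (so a half turn about z gives the same grasp; the last joint's range is limited). The gripper opens to 94 mm and grips with 3 to 60 N. Pads are 16 mm wide; open, the fingers measure 119 mm over their backs; the gripper's body (75 mm by 177 mm) begins 78 mm behind the grasp point.
Start: joints at [-1.322, 0.087, 1.371, -0, 1.684, -0.103], TCP at [0.19, -0.516, 0.206] pointing down, gripper open.
Joint ranges: [-3.1, 3.1], [-0.76, 2.03], [0.27, 2.55], [-1.08, 4.22], [0.17, 2.65], [-2.57, 2.57]. Speed limits (rad/s): [2.79, 2.79, 3.14, 3.14, 3.14, 3.14].

## Interface

Orientations are given as [roll, pitch, yaw] about the fixed x, y, z axes, in that order (R = Rz(yaw) Ry(pitch) Rx(roll)).
In Python, from bench import robot, viewer gives the robot as it stands. The module is installed in compiled form; this text tells all that it offers.
- The arm moves only by the shell command python3 -m handwheel 'ROWS' [OPENING]. ROWS is JSON, a list of rows, each a list of 6 numbers: the shift along the tool's x, y, z in units of 0.2 m (1.0 is 0.2 m), then the turn, a rotation vector about the tool's x, y, z in units of 30 degrees (1.0 is 30 degrees). In form: [[x, y, z, wx, wy, wz], ...]. A call has 1 to 10 rows; each row is the pose to reach, as a shift and turn from the pose commanded when the call began, along the tool's axes at that moment; what a row does not reach only later rows make up. A row lasts 1/12 s, in which the tool goes at most 41.7 mm and 7.16 degrees, less where a joint would pass 70% of its speed; a pose out of reach is approached as far as the arm can. A call with a number of a shift or a turn outside -1 to 1 is refused whole. A call with a gripper value outside its range is refused whole. OPENING is the gripper's target within -1 to 1 (shut at 1, half-way at 0, fully open at -1), set as the call begins (- or left out, the last holds). The fingers move at their own pace and stop on an object; the grip force is fixed at half the most. Time passes only in rows, so rows that repeat a pose let the fingers close. It gives the time, the measured TCP pose, the force, the opening and the grip force at its end, in the units of the state.
- robot.get_obs(): the state, without advancing time (a new reading comes with each control period).
- viewer.snapshot(name): name is "scene" or "top" or "wrist"; returns the picture (400x640x3 uint8, red, green, blue); there is no depth.
- viewer.calibration(name): a dict with "fx", "fy", "cx", "cy" (pixels), "R" (3x3) and "t" (3): a world point X has camera coordinates R X + t. Camera axes: x right, y down, z forward; pixel columns grow to the right and rows downward; lengths in m; the calibration is good to about 2 mm. A picture is of the moment at which its call begins: read the wrist's pose just before it. calibration takes no time and is no camera call; for the wrist camera it gives the pose at the moment of the call.
- robot.close_job(): hands the job in; it is judged then, once.
The state is a dict: "time": time; "joint_positions": joint angles; "qvel": joint speeds; "joint_torque": joint torques, N m; "tool_pos": TCP position; "ee_rot": TCP orientation; "wrist_force": force on the tool from outside, world axes, zero at the start; "wrist_torque": the same for the moment, N m; "width": finger opening in m; "finger_force": force on a finger pad.
Only numpy, scipy, OpenCV 4.12 (cv2) and the standard library are available. Lean on these libraries where they do the work, as an engineer would, in place of code of your own. Each camera call takes 0.05 s, during which the arm holds its last target. There are 200 camera calls.

## Task

On the balancing stand, press the red brake lever down until its detent holds it and let go of it. Then spin the steel rotor by hand to find out where its hidden heavy side is: friction stops it short of the true position, so try it from both sides. Turn the heavy side to the very bottom and finish with the fingers gripping the rotor still there, without letting go; leave the brake off and the other things on the bench where they are.

Things in the scene. Friction and masses are not known exactly. Their poses are not given: they have to be found in the camera images.
- brake_lever (a joint): sprung brake lever of the stand, rad: 0 = up, brake on (shoe against the rotor's rim from below); grows as its red pad is pressed down. About 7 N at the pad at first, less further down; past 0.11 an over-centre detent pulls it to its stop at 0.155 (pad 35 mm lower) and holds it there, brake off.
- lever_pad (a point): centre of the upper face of the lever's red pad, 32 mm wide and 36 mm along the lever. Lever up: 54 mm above the bench, 140 mm from the rotor's middle along the stand's -y; pressed home: 19 mm above the bench. Nothing stands over it. Axes as the stand's when the lever is up.
- rotor_center (a point): middle of the rotor, on its level axle, 130 mm above the bench, fixed to the immovable stand. Axes are the stand's: x along the axle, away from the robot (give or take the stand's yaw), z up; the lever's pad lies to -y. Posts 28 mm wide carry the axle 28 to 40 mm before and behind the middle and end 14 mm above the axle; the rotor above them can be pinched across its faces from above.
- rotor (a joint): turn of the rotor, a steel disc 120 mm in diameter and 18 mm thick, rad, no stops: 0 = red mark on top; grows as the top moves to the stand's -y (clockwise as the robot sees it). One side is heavier, hidden inside (slug_c0 in the rules), at an unknown angle from the mark. Full imbalance 0.08 to 0.13 N m, bearing friction 0.042 N m.
- rotor_mark (a point): red mark on the disc's rim, 60 mm from the axle; shows the angle only, not the heavy side. Brake off, the heavy side sinks slowly (greased bearing, up to 2 s), but friction stops it 19 to 31 degrees short of the bottom, the same from either side; within that band, or with the heavy side about straight up, the disc rests where it is left.
- stamp_mid (a point): wooden hand stamp standing on its pad, 24 x 34 x 60 mm; a bystander on the bench, not to be moved. Point: its middle.
- insert_box_mid (a point): flat dark box of small inserts, 50 x 95 x 16 mm; a bystander on the bench, not to be moved. Point: its middle.
- loupe_mid (a point): black folding loupe, 34 x 44 x 21 mm; a bystander on the bench, not to be moved. Point: its middle.
- dust_brush_mid (a point): dust brush with a wooden handle, 17 x 150 x 17 mm; a bystander on the bench, not to be moved. Point: its middle.
- vial_orange_mid (a point): upright sample vial with a white cap and orange band, 26 x 26 x 52 mm; a bystander on the bench, not to be moved. Point: its middle.
- micrometer_mid (a point): blue micrometer lying flat, 60 x 154 x 16 mm; a bystander on the bench, not to be moved. Point: its middle.

How it is judged:
On the way, in this order (a step that is already met when the one before it is completed fails the run):
1. the brake lever is pressed home, its detent holds it and the fingers are off it (value of joint brake_lever above 0.135 rad and contact force between the fingers and brake_lever below 0.3 N), for 0.3 s.
2. with the brake off, the rotor is turned by hand (contact force between the fingers and rotor above 0.3 N and (velocity of joint rotor above 0.15 rad/s or velocity of joint rotor below -0.15 rad/s)), for 0.1 s.
At the end, for the whole second after the job is handed in: The program ends with the fingers gripping the rotor (over 2 N), the rotor still (under 0.05 rad/s), its heavy side within 12 degrees of straight down, and the brake lever held down by its detent (over 0.135 rad), untouched (all of step 1 and contact force between the fingers and rotor above 2 N and velocity of joint rotor between -0.05 and 0.05 rad/s and z of slug_c0 in the frame of rotor_center below -0.02 m and y of slug_c0 in the frame of rotor_center between -0.0064 and 0.0064 m); the arm keeps its last pose, push and grip.
It fails at once if another thing on the bench is moved by more than 20 mm (distance of any of stamp_mid, insert_box_mid, loupe_mid, dust_brush_mid, vial_orange_mid, micrometer_mid from where it was at the start of the episode above 0.02 m).
It also fails if it takes over 72 s, if anything falls off the work surface, if the arm or the gripper's body presses on something with over 40 N, if the wrist force passes 120 N, or if a joint passes its speed limit or range.

## Working session

There is one attempt and no reset: what is moved stays moved. The work goes in short steps, Python scripts to look and compute and a shell command to move; the robot and the scene stay as the last step left them, time stands still between calls to the robot, and variables do not carry over. Pictures are saved under pics/ and viewed, at most 10 in all, crops included, and the job is handed in when it is done.

```bash
mkdir -p pics
python3 - <<'E'
from bench import robot, viewer
import cv2
o=robot.get_obs();print(o)
for n in("scene","top"):
    im=viewer.snapshot(n);cv2.imwrite(f"pics/{n}0.png",im[:,:,::-1]);c=viewer.calibration(n);print(n,c)
E
```

```text
{'time': 0.0, 'joint_positions': array([-1.32210653e+00,  8.79443662e-02,  1.37222192e+00, -1.76503250e-05,
        1.68357612e+00, -1.03095799e-01]), 'qvel': array([ 6.61416722e-04, -3.52197743e-04, -1.59781560e-03,  6.87985734e-04,
       -3.43139526e-04,  8.40133610e-05]), 'joint_torque': array([-2.34961226e-04, -3.40185463e+01, -3.02427077e+01,  7.16696517e-02,
        3.30144411e-02, -1.67473645e-04]), 'tool_pos': array([ 0.18937616, -0.51580096,  0.20432638]), 'ee_rot': array([-3.13945251e+00, -2.03788313e-04,  3.51783408e-01]), 'wrist_force': array([-0.0084053 , -0.3039545 , -0.44941349]), 'wrist_torque': array([ 0.07087635,  0.02818942, -0.03707058]), 'finger_force': 0.0, 'width': 0.09396997676827355}
scene {'fx': 498.52980686709236, 'fy': 498.52980686709236, 'cx': 321.88105265854165, 'cy': 196.96565555755998, 'R': array([[-0.84154814, -0.54007948,  0.01052976],
       [-0.3259526 ,  0.49215984, -0.80717631],
       [ 0.43075704, -0.68270993, -0.59021651]]), 't': array([0.49615739, 0.23766746, 1.09465098])}
top {'fx': 465.61649972866667, 'fy': 465.61649972866667, 'cx': 323.5473299562296, 'cy': 200.06680285869928, 'R': array([[ 7.13489967e-04, -9.99924145e-01, -1.22961774e-02],
       [-9.93613767e-01,  6.78529131e-04, -1.12832717e-01],
       [ 1.12832502e-01,  1.22981562e-02, -9.93537912e-01]]), 't': array([0.07442428, 0.58039464, 1.10186705])}
```

View pics/scene0.png

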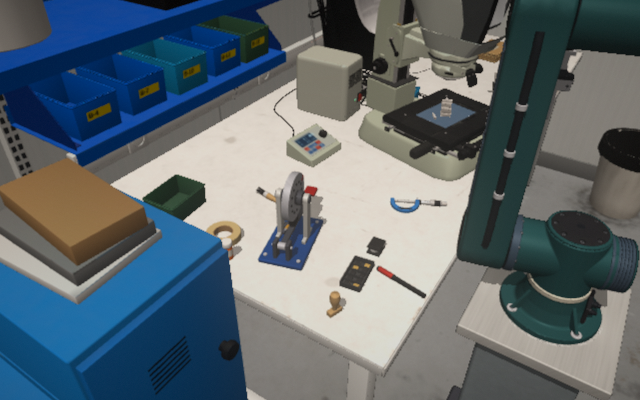

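View pics/top0.png

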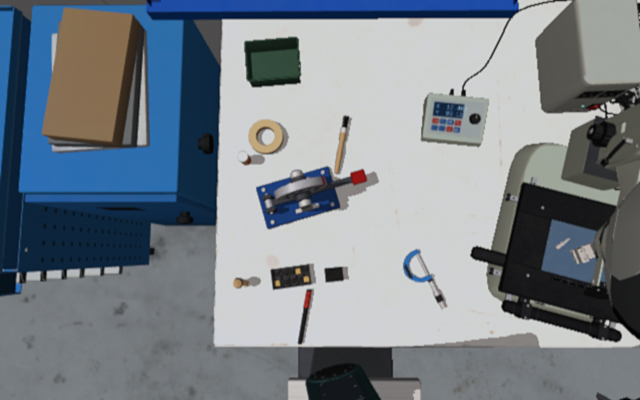

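```bash
cat > h.py <<'E'
import numpy as np, cv2
def cal(n):
    from bench import viewer
    return viewer.calibration(n)
def ray(c,p):
    d=c["R"].T@np.array([(p[0]-c["cx"])/c["fx"],(p[1]-c["cy"])/c["fy"],1]); return -c["R"].T@c["t"],d/np.linalg.norm(d)
def plane(c,p,z):
    o,d=ray(c,p); return o+d*(z-o[2])/d[2]
def tri(c1,p1,c2,p2):
    (a,u),(b,v)=ray(c1,p1),ray(c2,p2)
    s=np.linalg.lstsq(np.c_[u,-v],b-a,rcond=None)[0]; A=a+u*s[0];B=b+v*s[1]
    return (A+B)/2,np.linalg.norm(A-B)
def proj(c,X):
    q=c["R"]@np.asarray(X)+c["t"]; return np.array([c["fx"]*q[0]/q[2]+c["cx"],c["fy"]*q[1]/q[2]+c["cy"]])
def red(im):
    h=cv2.cvtColor(im,cv2.COLOR_RGB2HSV); m=(((h[...,0]<8)|(h[...,0]>172))&(h[...,1]>140)&(h[...,2]>60)).astype(np.uint8)
    n,l,s,c=cv2.connectedComponentsWithStats(m); return [(int(s[i,4]),c[i].round(1),s[i,:4]) for i in range(1,n) if s[i,4]>4]
E
python3 - <<'E'
from h import *
s=cv2.imread("pics/scene0.png");t=cv2.imread("pics/top0.png")
for i in(s,t): print(red(i[:,:,::-1].copy()))
a=cv2.resize(s[160:280,240:340],None,fx=4,fy=4,interpolation=2);b=cv2.resize(t[140:260,245:345],None,fx=4,fy=4,interpolation=2)
cv2.imwrite("pics/crop0.png",np.hstack([a,b]))
cs,ct=cal("scene"),cal("top")
print(plane(ct,(358,177),.054),tri(cs,(312,190),ct,(358,177)))
E
```

```text
[(23, array([359.2,  96.5]), array([358,  93,   4,   8], dtype=int32)), (5, array([318., 147.]), array([317, 146,   3,   3], dtype=int32)), (73, array([310.8, 190.2]), array([305, 187,  12,   9], dtype=int32)), (67, array([384.8, 271.9]), array([378, 267,  15,  11], dtype=int32))]
[(18, array([594.2, 106.5]), array([590, 105,   8,   5], dtype=int32)), (9, array([434.3, 119.7]), array([433, 119,   5,   3], dtype=int32)), (13, array([457.6, 122.9]), array([455, 121,   6,   4], dtype=int32)), (18, array([449.1, 128.6]), array([447, 127,   5,   4], dtype=int32)), (160, array([358. , 176.9]), array([351, 170,  16,  14], dtype=int32)), (9, array([322.8, 180.2]), array([322, 177,   3,   7], dtype=int32)), (72, array([307.1, 299.1]), array([304, 291,   7,  17], dtype=int32))]
[ 0.63381004 -0.00863325  0.054     ] (array([ 0.63100527, -0.00963023,  0.05737072]), np.float64(0.005077942036603012))
```

View pics/crop0.png

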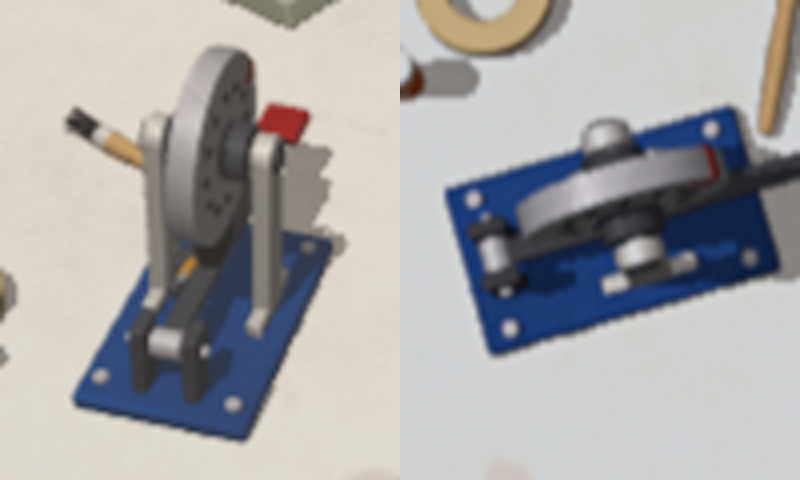

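```bash
python3 - <<'E'
from h import *
cs,ct=cal("scene"),cal("top")
for c in(cs,ct): print("cam",-c["R"].T@c["t"])
t=cv2.imread("pics/top0.png");h=cv2.cvtColor(t,cv2.COLOR_BGR2HSV)
m=((abs(h[...,0].astype(int)-110)<12)&(h[...,1]>120)).astype(np.uint8);m[:150]=0;m[240:]=0;m[:,:250]=0;m[:,350:]=0
P=np.argwhere(m)[:,::-1]
Q=np.array([plane(ct,p,.008)[:2] for p in P],np.float32);r=cv2.minAreaRect(Q);print("plate",len(P),r,cv2.boxPoints(r))
f=lambda u,v:(240+u/4,160+v/4); g=lambda u,v:(245+(u-400)/4,140+v/4)
# front (robot side) axle end/post top, disc centre
print("axle mid top",plane(ct,g(623,192),.13))
pad=np.array(plane(ct,(358,176.9),.054))
print("disc centre by tri",tri(cs,f(213,145),ct,g(621,190)))
for d in(14,15,16,17,18):
    a=np.radians(d); c=pad+.14*np.array([-np.sin(a),np.cos(a),0]);c[2]=.13; print(d,c.round(4),proj(ct,c),proj(cs,c),"expect",g(621,190),f(213,145))
E
python3 -m handwheel '[[0.42,-0.86,-0.25,0,0,-0.5],[0.42,-0.86,-0.25,0,0,-0.9],[0.42,-0.86,-0.25,0,0,-0.9],[0.42,-0.86,-0.25,0,0,-0.9],[0.42,-0.86,-0.25,0,0,-0.9],[0.42,-0.86,-0.25,0,0,-0.9]]' 1
```

```text
cam [0.02348005 0.89832314 0.8326962 ]
cam [0.45230859 0.06047388 1.16114933]
plate 1591 ((0.59095299243927, 0.13927066326141357), (0.1061137393116951, 0.18689867854118347), 16.5853214263916) [[0.51342905 0.2136874 ]
 [0.56677794 0.03456451]
 [0.66847694 0.06485392]
 [0.61512804 0.24397682]]
axle mid top [0.59661343 0.12425696 0.13      ]
disc centre by tri (array([0.59540435, 0.12408544, 0.13223542]), np.float64(0.004608948387218627))
14 [0.6002 0.1272 0.13  ] [299.44293154 186.42049429] [289.92312009 196.84358765] expect (300.25, 187.5) (293.25, 196.25)
15 [0.5978 0.1266 0.13  ] [299.70925612 187.46731395] [290.88018537 197.04057863] expect (300.25, 187.5) (293.25, 196.25)
16 [0.5955 0.1259 0.13  ] [299.99415644 188.50977784] [291.84448616 197.22774805] expect (300.25, 187.5) (293.25, 196.25)
17 [0.5931 0.1252 0.13  ] [300.29755971 189.54756251] [292.81565865 197.40500917] expect (300.25, 187.5) (293.25, 196.25)
18 [0.5908 0.1245 0.13  ] [300.61938726 190.58034546] [293.79333481 197.57227972] expect (300.25, 187.5) (293.25, 196.25)
time: 0.6
tool_pos: [0.2099, -0.3225, 0.2582]
ee_rot: [3.137, 0.001, 0.827]
wrist_force: [0.6, -0.9, -0.4]
width: 0.0574
finger_force: 0.0
```

```bash
python3 -m handwheel '[[0.93,-0.31,0,0,0,-1],[0.93,-0.31,0,0,0,-1],[0.93,-0.31,0,0,0,-1],[0.93,-0.31,0,0,0,-1],[0.93,-0.31,0,0,0,-1],[0.93,-0.31,0,0,0,-1]]'
```

```text
time: 1.1
tool_pos: [0.2916, -0.1436, 0.2553]
ee_rot: [3.141, -0.002, 1.356]
wrist_force: [-0.8, 0.1, 0.7]
width: 0.0174
finger_force: 0.0
```

```bash
python3 -m handwheel '[[0.53,0.86,0.25,0,0,-0.96],[0.53,0.86,0.25,0,0,-0.96],[0.53,0.86,0.25,0,0,-0.96],[0.53,0.86,0.25,0,0,-0.96],[0.53,0.86,0.25,0,0,-0.96],[0.53,0.86,0.25,0,0,-0.96]]'
python3 - <<'E'
from h import *
from bench import robot,viewer
c=cal("wrist");im=viewer.snapshot("wrist");cv2.imwrite("pics/w1.png",im[:,:,::-1]);print(red(im),robot.get_obs()["tool_pos"])
ct=cal("top");P=plane(ct,(358,176.9),.054);print(P,proj(c,P),proj(c,[.595,.1255,.13]),-c["R"].T@c["t"])
E
```

```text
time: 1.6
tool_pos: [0.4847, -0.0811, 0.1989]
ee_rot: [-3.135, -0.006, 1.852]
wrist_force: [-1.4, -1.5, -1.6]
width: 0.0005
finger_force: 0.0
[(57, array([577.6,  52.5]), array([563,  51,  29,   3], dtype=int32)), (938, array([476.2, 165.1]), array([462, 149,  31,  34], dtype=int32)), (57, array([486.6, 357.2]), array([480, 353,  14,  10], dtype=int32)), (61, array([491.9, 374. ]), array([486, 369,  13,  12], dtype=int32))] [ 0.48234221 -0.08213056  0.20070579]
[ 0.63405342 -0.00863511  0.054     ] [476.40875924 163.98090401] [557.18897971 -23.22440982] [ 0.4643567  -0.00557082  0.37873532]
```

View pics/w1.png

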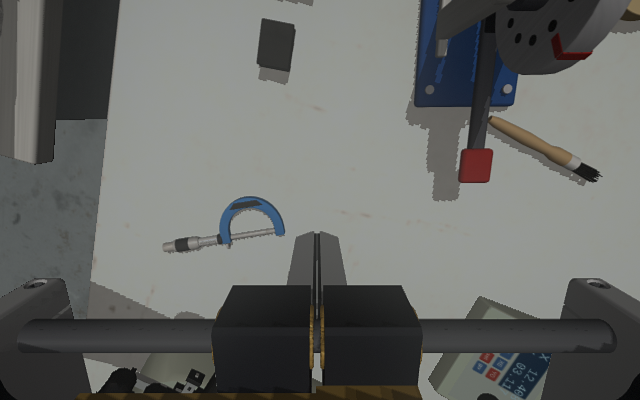

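```bash
python3 -m handwheel '[[0.14,0.82,0.3,0,0,0],[0.14,0.82,0.6,0,0,0],[0.14,0.82,0.6,0,0,0],[0.14,0.82,0.6,0,0,0],[0.14,0.82,0.6,0,0,0],[0.14,0.82,0.6,0,0,0],[0.14,0.82,0.6,0,0,0]]'
```

```text
time: 2.23
tool_pos: [0.6296, -0.0114, 0.0818]
ee_rot: [-3.134, -0.002, 1.849]
wrist_force: [-0.4, -0.5, 0.5]
width: 0.0007
finger_force: 0.0
```

```bash
python3 -m handwheel '[[0,0,0.1,0,0,0],[0,0,0.2,0,0,0],[0.0,0,0.28,0,0,0],[0,0,0.32,0,0,0],[0,0,0.32,0,0,0],[0,0,0.32,0,0,0]]'; python3 -m handwheel '[[0,0,-0.2,0,0,0],[0,0,-0.4,0,0,0],[0,0,-0.6,0,0,0],[0,0,-0.8,0,0,0],[0,0,-0.8,0,0,0],[0,0,-0.8,0,0,0]]'
python3 - <<'E'
from h import *
from bench import viewer
cs,ct=cal("scene"),cal("top")
s=viewer.snapshot("scene");t=viewer.snapshot("top");cv2.imwrite("pics/s2.png",s[:,:,::-1]);cv2.imwrite("pics/t2.png",t[:,:,::-1])
print(red(s),red(t))
for z in(.019,.054): P=[.634,-.0086,z];print(z,proj(cs,P),proj(ct,P))
E
```

```text
time: 2.73
tool_pos: [0.6312, -0.0115, 0.0234]
ee_rot: [3.14, 0.001, 1.848]
wrist_force: [-0.8, -0.4, -0.3]
width: 0.0004
finger_force: 0.0
time: 3.23
tool_pos: [0.6335, -0.0109, 0.1885]
ee_rot: [3.131, 0.005, 1.849]
wrist_force: [-0.4, 0.8, -0.8]
width: 0.0005
finger_force: 0.0
[(23, array([359.2,  96.5]), array([358,  93,   4,   8], dtype=int32)), (5, array([317.8, 141.4]), array([317, 141,   3,   2], dtype=int32)), (5, array([318., 147.]), array([317, 146,   3,   3], dtype=int32)), (25, array([312.9, 201.3]), array([311, 199,   6,   6], dtype=int32)), (67, array([384.8, 271.9]), array([378, 267,  15,  11], dtype=int32))] [(24, array([593.5, 106.9]), array([589, 105,   9,   5], dtype=int32)), (8, array([434. , 119.8]), array([433, 119,   4,   3], dtype=int32)), (6, array([456.2, 123.2]), array([455, 122,   3,   3], dtype=int32)), (16, array([448.9, 128.8]), array([447, 127,   5,   4], dtype=int32)), (81, array([353.6, 180. ]), array([350, 174,   9,  12], dtype=int32)), (20, array([302.8, 183.8]), array([301, 179,   4,  11], dtype=int32)), (69, array([307.2, 299. ]), array([304, 291,   7,  17], dtype=int32))]
0.019 [309.97430441 201.15343718] [357.12177879 179.21196886]
0.054 [309.92792056 190.72113939] [357.98555754 176.92196881]
```

```bash
cat >> h.py <<'E'
YAW=np.radians(16.4); C=np.array([.595,.1255,.13]); YH=np.array([-np.sin(YAW),np.cos(YAW),0]); XH=np.array([np.cos(YAW),np.sin(YAW),0])
def rim(th,r=.06,x=0): return C+XH*x+r*(-np.sin(th)*YH+np.cos(th)*np.array([0,0,1]))
def look(name,tol=9):
    "rotor angle (deg) from the red mark in a picture"
    from bench import viewer
    c=cal(name); im=viewer.snapshot(name); T=np.radians(np.arange(-180,180,.5)); out=[]
    p=np.array([proj(c,rim(a)) for a in T])
    for a,cen,_ in red(im):
        d=np.linalg.norm(p-cen,axis=1); i=d.argmin()
        if d[i]<tol: out.append((a,cen,round(float(np.degrees(T[i])),1),round(float(d[i]),1)))
    return im,out
E
python3 -m handwheel '[[0,0,-0.1,0,0,0],[0,0,-0.1,0,0,0],[0,0,-0.1,0,0,0],[0,0,-0.1,0,0,0],[0,0,-0.1,0,0,0],[0,0,-0.1,0,0,0],[0,0,-0.1,0,0,0],[0,0,-0.1,0,0,0],[0,0,-0.1,0,0,0],[0,0,-0.1,0,0,0]]' -0.4
python3 -m handwheel '[[0,0,0,0,0,0],[0,0,0,0,0,0],[0,0,0,0,0,0],[0,0,0,0,0,0],[0,0,0,0,0,0],[0,0,0,0,0,0],[0,0,0,0,0,0],[0,0,0,0,0,0],[0,0,0,0,0,0],[0,0,0,0,0,0]]'
python3 - <<'E'
from h import *
for n in("top","wrist","top"):
    im,o=look(n);print(n,o,red(im) if n=="wrist" else "");cv2.imwrite(f"pics/{n}3.png",im[:,:,::-1])
E
```

```text
time: 4.17
tool_pos: [0.6314, -0.0103, 0.2014]
ee_rot: [-3.142, 0.0, 1.849]
wrist_force: [-0.4, 0.6, -0.0]
width: 0.0635
finger_force: 0.0
time: 5.0
tool_pos: [0.6314, -0.0103, 0.2015]
ee_rot: [3.142, 0.0, 1.849]
wrist_force: [-0.4, 0.5, -0.3]
width: 0.0655
finger_force: 0.0
top [(21, array([293.8, 186.7]), -10.0, 0.4)] 
wrist [] [(23, array([91.4,  1.2]), array([87,  0,  8,  5], dtype=int32)), (312, array([322.6, 176.4]), array([312, 167,  21,  22], dtype=int32)), (5, array([329.8, 191.6]), array([329, 190,   2,   4], dtype=int32)), (15, array([380.5, 354.8]), array([379, 353,   5,   5], dtype=int32)), (24, array([386.8, 356.8]), array([384, 353,   6,   9], dtype=int32)), (50, array([360.8, 370. ]), array([356, 364,  11,  12], dtype=int32)), (46, array([366. , 386.8]), array([361, 382,  11,  11], dtype=int32))]
top [(20, array([293.6, 186.6]), -10.5, 0.3)]
```

View pics/wrist3.png

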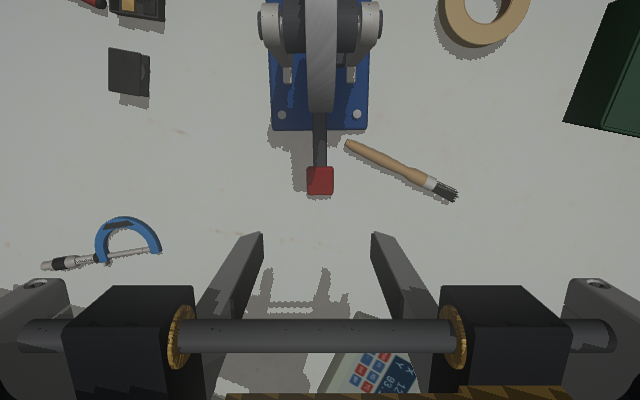

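```bash
cat >> h.py <<'E'
from scipy.spatial.transform import Rotation as Ro
def goto(phi,r,side=0):
    "row (units) from the measured pose to TCP at radius r, azimuth phi deg"
    from bench import robot
    o=robot.get_obs(); R0=Ro.from_euler("xyz",o["ee_rot"]); 
    R1=Ro.from_rotvec(np.radians(phi)*XH)*Ro.from_euler("xyz",[np.pi,0,YAW+np.pi/2])
    p=rim(np.radians(phi),r,side)
    return np.r_[R0.inv().apply(p-o["tool_pos"])/.2,(R0.inv()*R1).as_rotvec()/np.radians(30)].round(3)
E
python3 -m handwheel '[[0.1,0,-0.1,0,0.2,0],[0.2,0,-0.15,0,0.4,0],[0.2,0,-0.15,0,0.6,0],[0.2,0,-0.15,0,0.8,0],[0.2,0,-0.15,0,1,0],[0.2,0,-0.15,0,1,0],[0.2,0,-0.15,0,1,0]]' 0.15
python3 - <<'E'
from h import *
print(look("top")[1],goto(40,.1),goto(40,.031))
E
```

```text
time: 5.73
tool_pos: [0.6204, 0.0268, 0.2296]
ee_rot: [-3.138, -0.523, 1.845]
wrist_force: [-0.1, 0.2, -0.7]
width: 0.0401
finger_force: 0.0
[(19, array([293.6, 186.7]), -10.5, 0.4)] [ 0.097  0.014  0.197  0.008  0.336 -0.014] [ 0.158  0.013  0.536  0.008  0.336 -0.014]
```

```bash
python3 -m handwheel '[[0.1,0.014,0.2,0,0.34,0],[0.1,0.014,0.2,0,0.34,0],[0.1,0.014,0.2,0,0.34,0],[0.1,0.014,0.2,0,0.34,0]]'
python3 - <<'E'
from h import *
print(goto(40,.1),goto(40,.031))
E
```

```text
time: 6.12
tool_pos: [0.6126, 0.0658, 0.2071]
ee_rot: [3.141, -0.699, 1.851]
wrist_force: [-0.2, -0.0, 0.7]
width: 0.0403
finger_force: 0.0
[-0.009  0.    -0.005  0.008 -0.002 -0.009] [-0.01  -0.001  0.34   0.008 -0.002 -0.009]
```

```bash
python3 -m handwheel '[[-0.01,0,0.1,0,0,0],[-0.01,0,0.2,0,0,0],[-0.01,0,0.3,0,0,0],[-0.01,0,0.34,0,0,0],[-0.01,0,0.34,0,0,0],[-0.01,0,0.34,0,0,0]]'
python3 -m handwheel '[[0,0,0,0,0,0],[0,0,0,0,0,0],[0,0,0,0,0,0],[0,0,0,0,0,0],[0,0,0,0,0,0]]' 0.9
python3 - <<'E'
from h import *
print(look("top")[1],goto(40,.031))
for p in(30,20,10): print(p,goto(p,.031))
E
```

```text
time: 6.62
tool_pos: [0.6017, 0.1059, 0.1555]
ee_rot: [3.138, -0.699, 1.853]
wrist_force: [0.3, 0.5, -0.2]
width: 0.0401
finger_force: 0.0
time: 7.03
tool_pos: [0.6011, 0.1047, 0.1543]
ee_rot: [3.142, -0.701, 1.85]
wrist_force: [-1.1, -2.2, 3.4]
width: 0.0177
finger_force: 30.0
[(20, array([293.6, 186.8]), -10.5, 0.5)] [ 0.004  0.     0.008  0.009 -0.005 -0.011]
30 [ 0.031 -0.     0.01   0.008 -0.339 -0.011]
20 [ 0.057 -0.     0.017  0.007 -0.672 -0.012]
10 [ 0.082 -0.     0.029  0.006 -1.005 -0.013]
```

```bash
python3 -m handwheel '[[0.0135,0,0.0006,0,-0.1667,0],[0.027,0,0.0024,0,-0.3333,0],[0.040,0,0.0053,0,-0.5,0],[0.053,0,0.0093,0,-0.6667,0],[0.0655,0,0.0145,0,-0.8333,0],[0.0775,0,0.0208,0,-1,0],[0.0775,0,0.0208,0,-1,0],[0.0775,0,0.0208,0,-1,0]]'
python3 - <<'E'
from h import *
print(look("top")[1],look("scene")[1],goto(10,.031))
E
```

```text
time: 7.75
tool_pos: [0.5966, 0.1196, 0.1606]
ee_rot: [-3.141, -0.177, 1.851]
wrist_force: [-1.6, -3.5, 1.9]
width: 0.0173
finger_force: 30.0
[(12, array([281.3, 191.8]), -41.5, 0.8)] [(16, array([286.8, 190.1]), -39.0, 0.6)] [ 0.004  0.001  0.001  0.    -0.01  -0.014]
```

```bash
python3 -m handwheel '[[0.0135,0,0.0006,0,-0.1667,0],[0.027,0,0.0024,0,-0.3333,0],[0.040,0,0.0053,0,-0.5,0],[0.053,0,0.0093,0,-0.6667,0],[0.0655,0,0.0145,0,-0.8333,0],[0.0775,0,0.0208,0,-1,0],[0.0775,0,0.0208,0,-1,0],[0.0775,0,0.0208,0,-1,0]]'
python3 -m handwheel '[[0.0135,0,0.0006,0,-0.1667,0],[0.027,0,0.0024,0,-0.3333,0],[0.040,0,0.0053,0,-0.5,0],[0.053,0,0.0093,0,-0.6667,0],[0.0595,0,0.0119,0,-0.75,0],[0.0595,0,0.0119,0,-0.75,0],[0.0595,0,0.0119,0,-0.75,0]]'
python3 - <<'E'
from h import *
print(look("top")[1],look("scene")[1],goto(-42,.031),goto(-42,.1))
E
```

```text
time: 8.52
tool_pos: [0.5918, 0.1354, 0.1579]
ee_rot: [-3.138, 0.343, 1.851]
wrist_force: [-3.0, -1.6, 0.6]
width: 0.0182
finger_force: 30.0
time: 9.1
tool_pos: [0.5891, 0.1443, 0.1514]
ee_rot: [-3.136, 0.736, 1.851]
wrist_force: [-3.8, -3.7, 1.6]
width: 0.0173
finger_force: 30.0
[] [] [-0.001  0.002 -0.01  -0.018  0.003 -0.011] [-0.001 -0.001 -0.355 -0.018  0.003 -0.011]
```

```bash
python3 -m handwheel '[[0,0,0,0,0,0],[0,0,0,0,0,0],[0,0,0,0,0,0],[0,0,-0.1,0,0,0],[0,0,-0.2,0,0,0],[0,0,-0.34,0,0,0],[0,0,-0.34,0,0,0],[0,0,-0.34,0,0,0],[0,0,-0.34,0,0,0],[0,0,-0.34,0,0,0]]' 0.15
python3 -m handwheel '[[0,0,0,0,0,0],[0,0,0,0,0,0],[0,0,0,0,0,0],[0,0,0,0,0,0],[0,0,0,0,0,0],[0,0,0,0,0,0],[0,0,0,0,0,0],[0,0,0,0,0,0],[0,0,0,0,0,0],[0,0,0,0,0,0]]'
python3 - <<'E'
from h import *
a,o1=look("top");b,o2=look("scene");w,o3=look("wrist");print(o1,o2,o3)
cv2.imwrite("pics/c4.png",np.hstack([cv2.resize(b[150:250,240:340],(400,400)),cv2.resize(a[140:240,245:345],(400,400))])[:,:,::-1])
E
```

```text
time: 10.03
tool_pos: [0.5771, 0.1879, 0.2014]
ee_rot: [-3.138, 0.739, 1.851]
wrist_force: [0.6, 0.7, 0.2]
width: 0.0401
finger_force: 0.0
time: 10.87
tool_pos: [0.5773, 0.189, 0.2031]
ee_rot: [3.142, 0.738, 1.849]
wrist_force: [-0.5, 0.1, -0.1]
width: 0.0396
finger_force: 0.0
[] [(10, array([285.1, 201.7]), -64.5, 1.1)] []
```

View pics/c4.png

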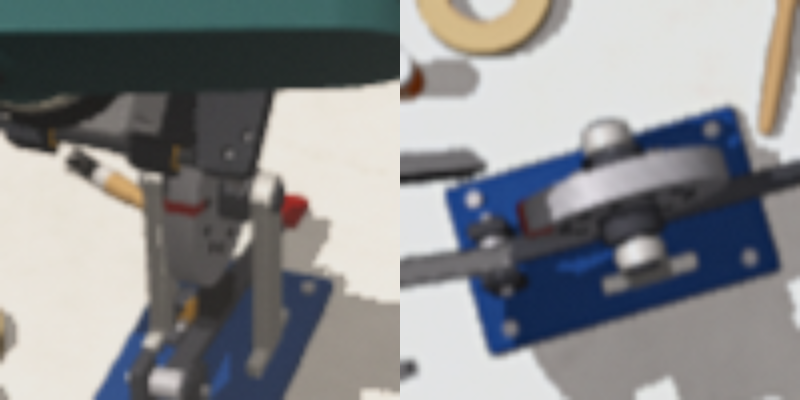

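```bash
python3 -m handwheel '[[0,0,-0.1,0,0,0],[0,0,-0.1,0,0,0],[0,0,-0.1,0,0,0],[0,0,-0.1,0,0,0],[0,0,-0.1,0,0,0],[0,0,-0.1,0,0,0],[0,0,-0.1,0,0,0],[0,0,-0.1,0,0,0],[0,0,-0.1,0,0,0],[0,0,-0.1,0,0,0]]'
python3 - <<'E'
from h import *
from bench import viewer
cs,ct=cal("scene"),cal("top")
a,o1=look("top",15);b,o2=look("scene");print(o1,o2)
for A in(-55,-60,-65,-70,-75): print(A,proj(cs,rim(np.radians(A))),proj(ct,rim(np.radians(A))))
h=cv2.cvtColor(a,cv2.COLOR_RGB2HSV)[170:215,265:290]
m=((h[...,0]<12)|(h[...,0]>165))&(h[...,1]>80);print("top red",np.argwhere(m).mean(0)[::-1]+[265,170],m.sum(),red(b))
print(goto(-42,.1),goto(-42,.031))
E
```

```text
time: 11.85
tool_pos: [0.5736, 0.2018, 0.2178]
ee_rot: [-3.141, 0.738, 1.849]
wrist_force: [-0.4, -0.5, 0.2]
width: 0.0398
finger_force: 0.0
[] [(10, array([285. , 201.5]), -64.5, 1.0)]
-55 [284.64832903 197.18994367] [277.35664534 192.91669944]
-60 [284.29382702 199.46094878] [276.33627078 193.54122162]
-65 [284.0022281 201.7112977] [275.5110792  194.12259213]
-70 [283.77594334 203.92132316] [274.88522114 194.65662306]
-75 [283.61672508 206.07186367] [274.4609859  195.13965333]
top red [276.875 195.625] 16 [(31, array([312.8, 201.7]), array([310, 199,   7,   7], dtype=int32)), (10, array([285. , 201.5]), array([282, 201,   7,   2], dtype=int32)), (69, array([384.8, 271.8]), array([378, 267,  15,  11], dtype=int32))]
[-0.    -0.005  0.092 -0.01   0.01  -0.011] [ 0.002 -0.003  0.437 -0.01   0.01  -0.011]
```

```bash
python3 -m handwheel '[[0,-0.003,0.15,0,0,0],[0,-0.003,0.25,0,0,0],[0,-0.003,0.35,0,0,0],[0,-0.003,0.44,0,0,0],[0,-0.003,0.44,0,0,0],[0,-0.003,0.44,0,0,0]]'
python3 -m handwheel '[[0,0,0,0,0,0],[0,0,0,0,0,0],[0,0,0,0,0,0],[0,0,0,0,0,0],[0,0,0,0,0,0]]' 0.9
python3 -m handwheel '[[-0.0135,0,0.0006,0,0.1667,0],[-0.027,0,0.0024,0,0.3333,0],[-0.040,0,0.0053,0,0.5,0],[-0.053,0,0.0093,0,0.6667,0],[-0.0655,0,0.0145,0,0.8333,0],[-0.0705,0,0.017,0,0.9,0],[-0.0705,0,0.017,0,0.9,0],[-0.0705,0,0.017,0,0.9,0],[-0.0705,0,0.017,0,0.9,0]]'
python3 - <<'E'
from h import *
b,o=look("scene");print(o,look("top")[1],red(b),goto(-15,.031))
E
```

```text
time: 12.45
tool_pos: [0.5889, 0.1441, 0.1522]
ee_rot: [-3.139, 0.739, 1.85]
wrist_force: [-0.2, 0.2, 0.5]
width: 0.0395
finger_force: 0.0
time: 12.87
tool_pos: [0.5888, 0.1454, 0.1539]
ee_rot: [3.141, 0.738, 1.849]
wrist_force: [-4.1, 1.7, 4.0]
width: 0.0178
finger_force: 30.0
time: 13.62
tool_pos: [0.5924, 0.1334, 0.1608]
ee_rot: [3.141, 0.265, 1.85]
wrist_force: [-4.2, 2.0, 4.2]
width: 0.0174
finger_force: 30.0
[(14, array([287.1, 189.6]), -37.5, 0.8)] [] [(14, array([287.1, 189.6]), array([283, 189,   9,   3], dtype=int32)), (26, array([312.8, 202. ]), array([311, 199,   5,   7], dtype=int32)), (68, array([384.7, 271.8]), array([378, 267,  15,  11], dtype=int32))] [-0.     0.001  0.005 -0.003  0.008 -0.013]
```

```bash
python3 -m handwheel '[[0,0,0,0,0,0],[0,0,0,0,0,0],[0,0,0,0,0,0],[0,0,0,0,0,0],[0,0,0,0,0,0],[0,0,0,0,0,0]]' && python3 -c "
from bench import robot
print(robot.close_job())"
```

```text
time: 14.22
tool_pos: [0.5924, 0.1334, 0.1608]
ee_rot: [3.141, 0.266, 1.85]
wrist_force: [-4.7, 2.0, 4.3]
width: 0.0179
finger_force: 30.0
the job is handed in; nothing more can be done
None
```

The job is handed in: the brake lever is down on its detent, and the rotor came to rest with its mark at −10.5° from one side and −64.5° from the other, so I gripped it (30 N) at the midpoint, −37.5°, where the heavy side should be straight down; hand-in returned no verdict.

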